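# Put the relief masters away and close the pinned press

### The job

Put the pottery's three glazed relief masters away, each lying flat on the middle of the patch of its own shape and colour: the yellow square and the green oblong on their plywood boards, turned to line up with their patches, and the blue round one on the floor of the wooden press. Once the round one is in the press, close the press by seating the wooden cover over its two dowel pins, fully down on both shoulders. Do not knock over or shove the two small glaze jars or the terracotta cup standing among them.

Things in the scene. Friction and masses are not known exactly. Their poses are not given: they have to be found in the camera images.
- round_master: Loose glazed stoneware disc, cobalt blue with a paler rosette on top, 50 mm diameter, 22 mm tall, about 0.11 kg. Origin: centre of the underside; z up. Grasp by the sides, any direction.
- square_master: Loose glazed stoneware block, honey yellow with four paler squares on top, 48 x 48 mm, 22 mm tall, about 0.12 kg. Origin: centre of the underside; x and y square to its sides, z up. Any quarter turn is as good as another.
- oblong_master: Loose glazed stoneware block, dark green with a paler leaf on top, 76 mm (its x) by 40 mm (its y), 22 mm tall, about 0.15 kg. Origin: centre of the underside; z up. Grasp across the 40 mm. A half turn makes no difference.
- cover: Loose press cover: pale wooden plate 150 (its x) x 70 x 12 mm, about 0.22 kg, with a dark bar handle on top in the middle, 64 mm long in x, 18 mm wide, 30 mm tall (its top 42 mm above the plate's underside). Two through holes, 11 mm dia, at x = +-57 mm, y = 0. Origin: centre of the plate's underside, z up. A half turn makes no difference.
- press: Fixed brown wood press, 150 (its x) x 84 mm. Floor 14 mm above the table, with a blue round patch (66 mm) in the middle; a shoulder at each x end (35 mm long, top at 42 mm); the 80 mm channel between is open at both y sides. On each shoulder an upright steel pin, 8 mm dia, 16 mm tall, tapered tip, at x = +-57 mm, y = 0. The closed cover's underside rests at 42 mm. Origin: underside centre, z up.
- square_board: Plywood ware board 104 x 104 mm, 16 mm thick, fixed to the table, with a painted yellow square patch 64 x 64 mm in the middle of its top, sides along its x and y. Origin: centre of the underside, at table height.
- oblong_board: Plywood ware board 104 x 104 mm, 16 mm thick, fixed to the table, with a painted green oblong patch in the middle of its top, 92 mm (its x) by 56 mm (its y). Origin: centre of the underside, at table height.
- glaze_jar_l: Small loose glaze jar with a red lid, 36 mm diameter, 55 mm tall; leave it standing. Origin: centre of the underside.
- glaze_jar_r: Small loose glaze jar with a white lid, 36 mm diameter, 55 mm tall; leave it standing. Origin: centre of the underside.
- cup: Small loose terracotta cup, 40 mm diameter at the rim, 45 mm tall; leave it standing. Origin: centre of the underside.
Things that resemble listed ones, but are neither listed nor needed, are in the scene too. There is more than one size of the round_master; the job needs the smaller.

How it is judged:
By the outcome, as a careful person would: the job done as asked, in the order asked, and still so for the second after the job is handed in, with the robot touching nothing.
It also fails if it takes over 134 s, if anything falls off the work surface, if the arm or the gripper's body presses on something with over 40 N, if the wrist force passes 120 N, or if a joint passes its speed limit or range.

### The arm

A 7-joint arm with a two-finger parallel gripper is mounted at the origin on the work surface. World frame = base frame: x ahead of the robot, y to its left, z up, the work surface at z = 0. Lengths are in m, angles in rad, forces in N, time in s.
With the tool pointing down it reaches from about 0.425 to 0.875 m from the base axis. Payload 4.7 kg.
Tool frame: the origin (TCP) lies on the mounting face of the last link; the fingertips stand 182 mm ahead of it and the grasp point (between the pads) lies ahead of it (ctrl.grip_point_offset is the z of the grasp point in the tool frame, in m); z points along the fingers, y is the line along which they close (so a half turn about z gives the same grasp; the last joint's range is limited). The gripper opens to 87 mm and grips with 3 to 60 N. Pads are 19 mm wide; open, the fingers measure 117 mm over their backs; the gripper's body (75 mm by 190 mm) begins 51 mm behind the grasp point.
Start: joints at [-1.321, 0.321, -0.07, 1.45, 0.023, 1.371, -0.057], TCP at [0.152, 0.632, 0.405] pointing down, gripper open.
Joint ranges: [-2.86, 2.86], [-0.3, 2.09], [-1.38, 1.24], [0.06, 2.45], [-1.56, 4.7], [0.09, 2.05], [-2.69, 2.69]. Speed limits (rad/s): [2.57, 2.57, 3.14, 3.14, 3.14, 3.14, 3.14].

### API

Orientations are given as a rotation vector (axis times angle).
In Python, from bench import ctrl gives the robot as it stands.
- The arm moves only by the tool send_path, called as name(argument=value, ...) on one line, values as JSON. Schema: {"type":"object","properties":{"moves":{"type":"array","items":{"type":"array","items":{"type":"number"},"minItems":5,"maxItems":5},"minItems":1,"maxItems":20},"grip_force":{"type":"number"},"only":{"type":"string"},"quiet":{"type":"boolean"},"lines":{"type":"string"}},"required":["moves"],"additionalProperties":false}. moves is a list of rows, 1 to 20 of them, each of 5 numbers: dx, dy, dz in m, then a turn about the tool's z in rad, then the opening from 0.0 (shut) to 1.0 (fully open); each row is the pose to reach, as a shift and turn from the pose commanded when the call began, along the tool's axes at that moment; what a row does not reach only later rows make up. A row lasts 1/10 s, in which the tool goes at most 0.05 m and 0.15 rad, less where a joint would pass 70% of its speed; a pose out of reach is approached as far as the arm can. The fingers move at their own pace and stop on an object; grip_force is the grip in N (left out, the last holds). Time passes only in rows, so rows that do not move let the fingers close. The tool returns the time, the measured TCP pose, the force, the opening and the grip force at its end. only (a regular expression) keeps the lines of the reply that match it, lines (a string "A,B") keeps lines A to B, and quiet returns only ok. Input that does not fit is refused with a message, and nothing moves.
- ctrl.get_state(): the state, without advancing time (a new reading comes with each control period).
- ctrl.get_image(name): name is "scene" or "top" or "wrist"; returns (picture, depth): 480x640x3 uint8, red, green, blue; 480x640 float32, m along the optical axis (not along the pixel's ray), 0 where there is no reading.
- ctrl.camera_model(name): a dict with "vertical_fov" (degrees; the focal length in pixels is half the picture's height over the tangent of half this angle, whatever the lens; pixels are square), "cx", "cy" (the principal point, pixels), "rvec" (rotation vector, rad) and "tvec" (3), from world to camera coordinates, as OpenCV has them; the wrist camera has in their place "hand_eye" (4x4, takes a point from camera to tool coordinates, whose origin is the TCP and whose axes are the flange's). Camera axes: x right, y down, z forward; pixel columns grow to the right and rows downward; lengths in m; the calibration is good to about 2 mm. A picture is of the moment at which its call begins: read the wrist's pose just before it. camera_model takes no time and is no camera call.
- ctrl.close_job(): hands the job in; it is judged then, once.
The state is a dict: "time": time; "joint_positions": joint angles; "qd": joint speeds; "joint_torque": joint torques, N m; "position": TCP position; "tool_rot": TCP orientation; "ft_force": force on the tool from outside, world axes, zero at the start; "torque": the same for the moment, N m; "grip_width": opening from 0.0 (shut) to 1.0 (fully open); "grip_force": force on a finger pad.
Only numpy, scipy, OpenCV 4.12 (cv2) and the standard library are available. Lean on these libraries where they do the work, as an engineer would, in place of code of your own. Each camera call takes 0.05 s, during which the arm holds its last target. There are 200 camera calls.

## Working session

There is one attempt and no reset: what is moved stays moved. The work goes in short steps, Python scripts to look and compute and a tool call to move; the robot and the scene stay as the last step left them, time stands still between calls to the robot, and variables do not carry over. Pictures are saved under pics/ and viewed, at most 14 in all, crops included, and the job is handed in when it is done.

```bash
ls; mkdir -p pics
```

Run:
```python
from bench import ctrl
import cv2, numpy as np
print(ctrl.get_state()); print(ctrl.grip_point_offset)
for n in ("scene","top","wrist"):
    m=ctrl.camera_model(n); print(n,m)
for n in ("scene","top"):
    p,d=ctrl.get_image(n); cv2.imwrite(f"pics/{n}0.png",p[:,:,::-1]); np.savez(f"pics/{n}0.npz",p=p,d=d)
```

```text
pics
{'time': 0.0, 'joint_positions': array([-1.32090541,  0.32182807, -0.07012075,  1.45165117,  0.02263298,
        1.37077844, -0.05690195]), 'qd': array([ 0.0011836 ,  0.00014647,  0.00013729,  0.00040486, -0.00069531,
       -0.00043269,  0.00048108]), 'joint_torque': array([-6.61266840e-04, -4.91284633e+01, -4.04070541e-01, -3.12528384e+01,
       -6.37957896e-02,  4.37191164e-02,  1.72622158e-04]), 'position': array([0.15181919, 0.63182032, 0.40367014]), 'tool_rot': array([-3.69402272e-01, -3.11969286e+00,  2.94407564e-03]), 'ft_force': array([ 0.25112205,  0.18772121, -0.04162799]), 'torque': array([ 0.03968697, -0.02065696, -0.01635266]), 'grip_force': 0.0, 'grip_width': 0.9999910172740734}
0.1635
scene {'vertical_fov': 54.76847891487681, 'cx': 312.1414733180482, 'cy': 242.91333401898805, 'rvec': array([ 0.98773335,  2.39631076, -1.11450453]), 'tvec': array([ 0.3187803 , -0.18064297,  1.17398729])}
top {'vertical_fov': 57.14399367847369, 'cx': 321.7856863433995, 'cy': 233.80608017151306, 'rvec': array([ 2.15008475, -2.15464753,  0.20817338]), 'tvec': array([-0.01225199,  0.47321825,  0.87207378])}
wrist {'vertical_fov': 61.78742371526218, 'cx': 319.0649284471982, 'cy': 237.5950186868273, 'hand_eye': array([[ 8.76649280e-04, -9.68160383e-01, -2.50329190e-01,
         6.81903055e-02],
       [ 9.99999273e-01,  1.05591978e-03, -5.81838082e-04,
         8.65551576e-04],
       [ 8.27640124e-04, -2.50328498e-01,  9.68160605e-01,
         2.06832367e-02],
       [ 0.00000000e+00,  0.00000000e+00,  0.00000000e+00,
         1.00000000e+00]])}
```

View pics/top0.png

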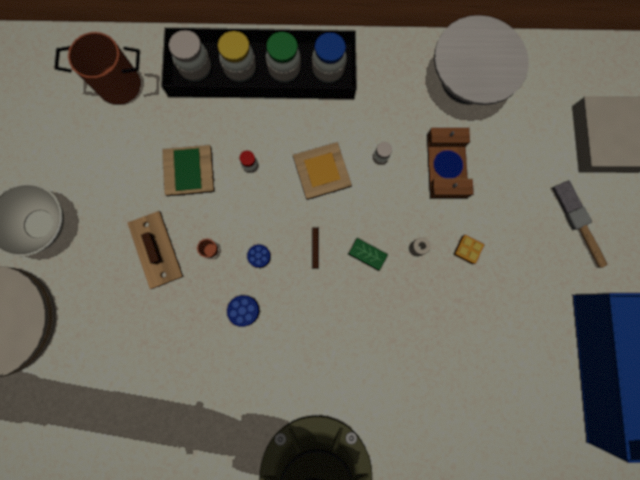

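View pics/scene0.png

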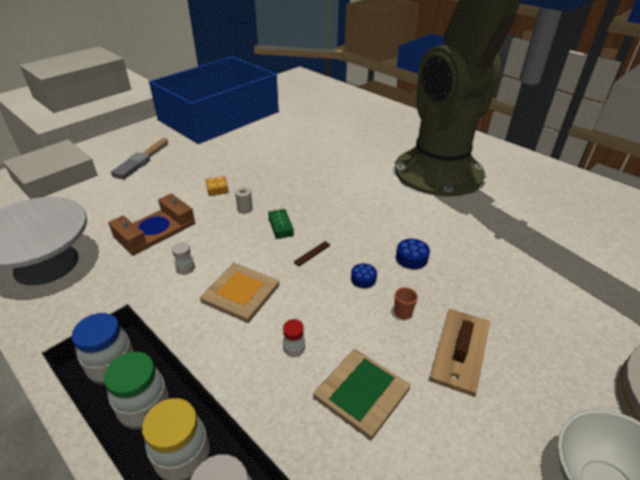

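The top view (up = +x, left = +y) shows the small blue disc at (259,256), with the bigger one at (243,310). The yellow square is at (469,249), the green oblong at (368,254), the cover at (155,249) and the press at (449,163). The yellow board is at (322,170) and the green board at (188,169). Jars stand at (248,160) and (383,152), and the cup at (208,248). The scene view agrees.

Create h.py:
```python
import numpy as np, cv2
from scipy.spatial.transform import Rotation as R
from bench import ctrl
def cam(name, st=None):
    m=ctrl.camera_model(name); f=240/np.tan(np.radians(m["vertical_fov"]/2))
    if name=="wrist":
        T=np.eye(4); T[:3,:3]=R.from_rotvec(st["tool_rot"]).as_matrix(); T[:3,3]=st["position"]
        T=T@m["hand_eye"]; Rc,C=T[:3,:3],T[:3,3]
    else:
        Rw=R.from_rotvec(m["rvec"]).as_matrix(); Rc=Rw.T; C=-Rc@m["tvec"]
    return Rc,C,f,m["cx"],m["cy"]
def cast(uv,z,c):
    Rc,C,f,cx,cy=c; uv=np.asarray(uv,float).reshape(-1,2)
    d=np.c_[(uv[:,0]-cx)/f,(uv[:,1]-cy)/f,np.ones(len(uv))]@Rc.T
    return C+d*((z-C[2])/d[:,2])[:,None]
def dpt(u,v,D,c):
    Rc,C,f,cx,cy=c; z=D[int(v),int(u)]
    return C+Rc@(np.array([(u-cx)/f,(v-cy)/f,1])*z)
def blob(p,lo,hi,uv,r):
    """largest HSV blob within r of uv -> contour pixels"""
    hsv=cv2.cvtColor(p,cv2.COLOR_RGB2HSV); m=cv2.inRange(hsv,np.array(lo),np.array(hi))
    w=np.zeros_like(m); cv2.rectangle(w,(int(uv[0]-r),int(uv[1]-r)),(int(uv[0]+r),int(uv[1]+r)),255,-1); m&=w
    m=cv2.morphologyEx(m,cv2.MORPH_CLOSE,np.ones((5,5),np.uint8))
    cs,_=cv2.findContours(m,cv2.RETR_EXTERNAL,cv2.CHAIN_APPROX_NONE)
    return max(cs,key=cv2.contourArea)[:,0,:]
def rect(cont,z,c):
    w=cast(cont,z,c)[:,:2]; (x,y),(a,b),t=cv2.minAreaRect((w*1000).astype(np.float32))
    if a<b: a,b,t=b,a,t+90
    return np.round([x,y,a,b],1),round((t+90)%180-90,1)   # mm, long-axis angle deg from world x
```

Create m0.py:
```python
from h import *
things={"round":((100,80,30),(130,255,255),(259,256),18,.022),"biground":((100,80,30),(130,255,255),(243,310),22,.022),
"square":((12,90,60),(32,255,255),(469,249),20,.022),"oblong":((40,80,20),(85,255,255),(368,254),24,.022),
"presspatch":((100,80,30),(130,255,255),(449,163),20,.014),"sqpatch":((12,150,60),(30,255,255),(322,170),24,.016),
"obpatch":((40,80,20),(85,255,255),(188,169),24,.016),"sqboard":((8,60,60),(32,255,255),(322,170),34,.016),"obboard":((8,60,60),(85,255,255),(188,169),34,.016),
"cover":((5,60,20),(30,255,255),(155,249),46,.012),"press":((0,80,20),(22,255,255),(449,163),42,.042),"redjar":((0,120,50),(8,255,255),(248,160),15,.055),"cup":((0,80,20),(15,255,255),(208,248),15,.045)}
z=np.load("pics/top0.npz"); c=cam("top"); print("C",c[1])
for n,(lo,hi,uv,r,h) in things.items():
    k=blob(z["p"],lo,hi,uv,r); print(n,*rect(k,h,c), "depth z",np.round(dpt(*uv,z["d"],c)[2]*1000,1), "area px",cv2.contourArea(k))
for uv in [(383,152),(421,246),(315,247)]: print(uv,cast(uv,.05,c),dpt(*uv,z["d"],c))
for uv in [(280,200),(400,300),(100,200),(500,350)]: print("table",dpt(*uv,z["d"],c))
```

```bash
python3 m0.py
```

```text
C [0.32767286 0.01626829 0.93646364]
round [430.2 117.9  43.8  43.7] -0.0 depth z 24.9 area px 364.0
biground [317.9 148.3  62.9  58.1] 89.8 depth z 31.6 area px 720.0
square [ 443.7 -324.8   50.8   50.7] -27.3 depth z 24.4 area px 521.5
oblong [ 433.3 -109.8   72.    37.9] 61.5 depth z 24.3 area px 566.5
presspatch [ 632.9 -292.4   62.6   59.4] -89.7 depth z 15.3 area px 579.0
sqpatch [618.4 -14.5  64.2  64.2] 16.9 depth z 19.6 area px 786.0
obpatch [618.  275.1  89.3  53.8] 5.0 depth z 17.1 area px 951.0
sqboard [616.9 -14.6 105.1 103.9] 17.0 depth z 19.6 area px 2145.0
obboard [616.  273.6 106.5 105.3] 5.6 depth z 17.1 area px 2259.0
cover [445.  335.9 152.8  73.2] 21.6 depth z 37.3 area px 2454.0
press [ 627.9 -286.4  153.8   92.8] -0.1 depth z 15.3 area px 2686.0
redjar [629.7 141.7  30.4  28.9] 1.1 depth z 58.3 area px 161.0
cup [443.9 219.4  40.2  39. ] -88.1 depth z 6.0 area px 296.5
(383, 152) [[ 0.64637377 -0.14303779  0.05      ]] [ 0.64392519 -0.14181384  0.05681071]
(421, 246) [[ 0.44613842 -0.21571002  0.05      ]] [ 0.45069379 -0.22463031  0.01591268]
(315, 247) [[0.44418212 0.00102539 0.05      ]] [4.49322014e-01 3.52937544e-04 1.08929665e-02]
table [ 5.53806371e-01  7.60302936e-02 -2.73446249e-06]
table [ 3.37687828e-01 -1.79372340e-01 -2.59334154e-04]
table [ 0.55290257  0.46173596 -0.00113892]
table [ 2.33354028e-01 -3.86322720e-01  7.99417908e-05]
```

Add to h.py:
```python
def yaw(st):  # world angle of tool x, deg
    x=R.from_rotvec(st["tool_rot"]).as_matrix()[:,0]; return np.degrees(np.arctan2(x[1],x[0]))
def go(x,y,zg,a=None):
    """grasp point to x,y,zg (m) with tool x at a deg (mod 180): prints dx dy dz turn"""
    st=ctrl.get_state(); M=R.from_rotvec(st["tool_rot"]).as_matrix()
    d=M.T@(np.array([x,y,zg])-(st["position"]+M[:,2]*ctrl.grip_point_offset)); t=0
    if a is not None: t=-((a-yaw(st)+90)%180-90)   # tool z points down
    print("t",round(st["time"],2),"tcp",np.round(st["position"],4),"yaw",round(yaw(st),2),"tilt",np.round(M[:,2],4),"q1,q5,q7",np.round(st["joint_positions"][[0,4,6]],2))
    print("ROW %.4f %.4f %.4f %.4f"%(*d,np.radians(t)), "alt half turn %.3f"%np.radians(t-180*np.sign(t)))
```

```bash
python3 -c "
from h import *
go(.430,.118,.15,0)"
```

```text
t 0.1 tcp [0.1518 0.6318 0.4038] yaw 166.49 tilt [-3.0e-04 -1.7e-03 -1.0e+00] q1,q5,q7 [-1.32  0.02 -0.06]
ROW -0.3905 -0.4342 0.0910 -0.2358 alt half turn 2.906
```

```bash
python3 -c "
from h import *
go(.445,.336,.17,0)"
```

```text
t 0.1 tcp [0.1518 0.6318 0.4038] yaw 166.49 tilt [-3.0e-04 -1.7e-03 -1.0e+00] q1,q5,q7 [-1.32  0.02 -0.06]
ROW -0.3541 -0.2188 0.0707 -0.2358 alt half turn 2.906
```

send_path(moves=[[-0.044, -0.027, 0.009, -0.1, 1], [-0.088, -0.055, 0.018, -0.236, 1], [-0.13, -0.08, 0.03, -0.236, 1], [-0.17, -0.107, 0.04, -0.236, 1], [-0.21, -0.13, 0.05, -0.236, 1], [-0.25, -0.155, 0.06, -0.236, 1], [-0.29, -0.18, 0.07, -0.236, 1], [-0.33, -0.205, 0.07, -0.236, 1], [-0.354, -0.219, 0.07, -0.236, 1], [-0.354, -0.219, 0.07, -0.236, 1], [-0.354, -0.219, 0.07, -0.236, 1], [-0.354, -0.219, 0.07, -0.236, 1]])

```text
time: 1.3
position: [0.4438, 0.3377, 0.3345]
tool_rot: [0.004, -3.141, -0.001]
ft_force: [-1.0, 0.2, -0.2]
grip_width: 1.003
grip_force: 0.0
```

Create look.py:
```python
import sys; from h import *
n=sys.argv[1]; st=ctrl.get_state(); p,d=ctrl.get_image("wrist")
cv2.imwrite(f"pics/{n}.png",p[:,:,::-1]); np.savez(f"pics/{n}.npz",p=p,d=d,position=st["position"],tool_rot=st["tool_rot"])
print("yaw",yaw(st),"qd",np.abs(st["qd"]).max())
```

```bash
python3 look.py w1
```

```text
yaw -179.8553785756988 qd 0.010295167772259486
```

View pics/w1.png

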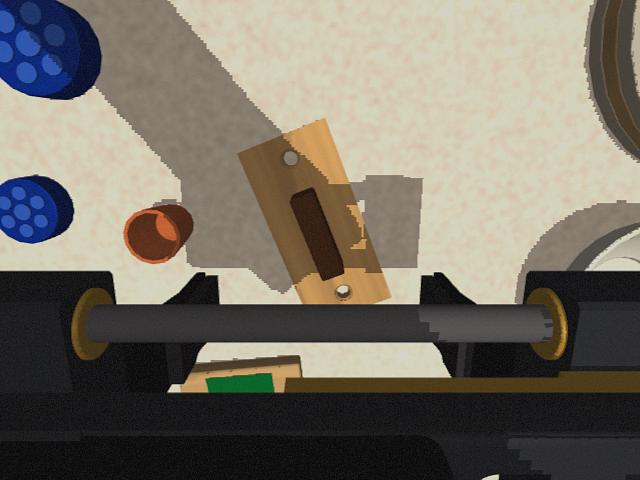

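The wrist view has up = −x, and the gripper hides the rows below about 270. The cover's holes are at (290,158) and (343,292), with the handle centre near (317,233). The small disc is at (33,209) and the cup at (158,233). I'll measure the cover from its holes and handle.

Create cov.py:
```python
from h import *
z=np.load("pics/w1.npz"); c=cam("wrist",z); D=z["d"]
k=blob(z["p"],(0,60,15),(18,255,75),(317,233),50); print("handle(.042)",rect(k,.042,c),"depth",dpt(317,233,D,c))
print("gap handle colour",z["p"][233,317],"plate",z["p"][200,260],z["p"][200,330],z["p"][270,350])
g=cv2.cvtColor(z["p"],cv2.COLOR_RGB2HSV)[:,:,1]
hs=[]
for (u,v) in [(290,158),(343,292)]:
    w=g[v-12:v+13,u-12:u+13]; m=(w<90).astype(np.uint8); n,l,s,ce=cv2.connectedComponentsWithStats(m)
    i=1+np.argmin([np.hypot(*(ce[j]-12)) for j in range(1,n)]); px=ce[i]+[u-12,v-12]; print("hole",px,s[i]); hs.append(cast(px,.012,c)[0])
hs=np.array(hs); d=hs[0]-hs[1]; print(hs, "sep",np.hypot(*d[:2]),"mid",hs.mean(0),"ang",np.degrees(np.arctan2(d[1],d[0])))
print("plate z",[dpt(u,v,D,c)[2] for u,v in [(260,180),(330,160),(360,270)]],"tbl",dpt(450,100,D,c))
k=blob(z["p"],(95,80,30),(130,255,255),(37,209),45); print("round",rect(k,.022,c))
```

```bash
python3 cov.py
```

```text
handle(.042) (array([443.7, 337.3,  65.8,  19.1]), 21.5) depth [0.44281086 0.33702322 0.04053117]
gap handle colour [53 30 20] plate [111  84  55] [120  90  56] [197 149  89]
hole [289.93902439 157.92073171] [  5   5  15  15 164]
hole [342.49382716 289.13580247] [ 6  5 12  9 81]
[[0.39272197 0.31675337 0.012     ]
 [0.49618836 0.35747271 0.012     ]] sep 0.11119063618290782 mid [0.44445516 0.33711304 0.012     ] ang -158.51781544995907
plate z [np.float64(0.012427759985392306), np.float64(0.011353761668050466), np.float64(0.011270988315278063)] tbl [ 0.35066506  0.43565197 -0.00096953]
round (array([431. , 129.7,  53. ,  52.5]), 79.0)
```

send_path(moves=[[0, -0.045, 0, 0, 1], [0.005, -0.09, 0, 0, 1], [0.01, -0.135, 0, 0, 1], [0.013, -0.18, 0, 0, 1], [0.013, -0.22, 0, 0, 1], [0.013, -0.22, 0, 0, 1], [0.013, -0.22, 0, 0, 1], [0.013, -0.22, 0, 0, 1]])

```text
time: 2.15
position: [0.4317, 0.1182, 0.3349]
tool_rot: [-0.005, 3.141, 0.001]
ft_force: [0.4, 0.8, 0.4]
grip_width: 1.004
grip_force: 0.0
```

```bash
python3 look.py w2
```

Create rnd.py:
```python
from h import *
z=np.load("pics/w2.npz"); c=cam("wrist",z)
Rc,C,f,cx,cy=c; q=Rc.T@(np.array([.43,.118,.022])-C); u,v=cx+f*q[0]/q[2],cy+f*q[1]/q[2]; print(u,v)
k=blob(z["p"],(95,80,30),(130,255,255),(u,v),50); print("round",rect(k,.022,c),rect(k,0,c),cv2.boundingRect(k)); print(dpt(u,v,z["d"],c))
# top-face via depth: pixels whose point lies at z>0.018
D=z["d"]; V,U=np.mgrid[0:480,0:640]; P=C+(np.stack([(U-cx)/f,(V-cy)/f,np.ones(U.shape)],-1)*D[...,None])@Rc.T
m=(P[...,2]>.018)&(P[...,2]<.028)&(np.hypot(P[...,0]-.43,P[...,1]-.118)<.04); w=P[m][:,:2].astype(np.float32)
print("depth top",m.sum(),cv2.minEnclosingCircle(w),w.mean(0)); go(.430,.118,.012,0)
```

```bash
python3 rnd.py
```

```text
yaw -179.81041289087872 qd 0.008439106684521542
317.6329249666771 225.5545453069946
round (array([429.8, 119.7,  50.6,  48.1]), -18.8) (array([434.8, 119.8,  54.5,  51.7]), -18.8) (287, 191, 65, 68)
[0.42957089 0.11800565 0.02389086]
depth top 3300 ((0.43127715587615967, 0.1197093203663826), 0.025018541142344475) [0.4304248  0.11976379]
t 2.2 tcp [0.4317 0.1183 0.3348] yaw -179.8 tilt [ 1.e-04  2.e-04 -1.e+00] q1,q5,q7 [-0.65  0.02  1.23]
ROW 0.0018 -0.0003 0.1593 0.0036 alt half turn -3.138
```

View pics/w2.png

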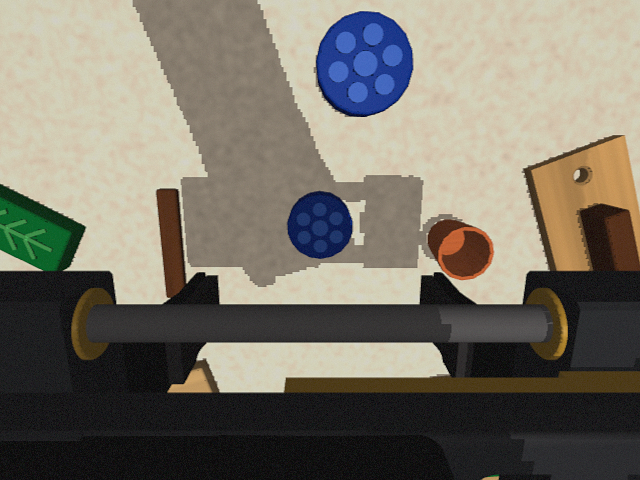

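The disc is at (320,225), world (0.431, 0.120) with 25 mm radius, which matches the small master. The cup at (460,250) is clear of the fingers. The tips extend 18.5 mm past the grasp point, so I'll descend to a grasp height of 21.5 mm.

send_path(moves=[[0.001, 0.001, 0.045, 0.003, 1], [0.001, 0.001, 0.09, 0.003, 1], [0.001, 0.001, 0.13, 0.003, 1], [0.001, 0.001, 0.15, 0.003, 1], [0.001, 0.001, 0.15, 0.003, 1], [0.001, 0.001, 0.15, 0.003, 1], [0.001, 0.001, 0.15, 0.003, 0], [0.001, 0.001, 0.15, 0.003, 0], [0.001, 0.001, 0.15, 0.003, 0], [0.001, 0.001, 0.15, 0.003, 0], [0.001, 0.001, 0.15, 0.003, 0], [0.001, 0.001, 0.15, 0.003, 0]], grip_force=25)

```text
time: 3.4
position: [0.431, 0.1174, 0.1848]
tool_rot: [0.005, 3.141, 0.0]
ft_force: [0.5, 0.1, 0.2]
grip_width: 0.569
grip_force: 25.0
```

```bash
python3 -c "
from h import *
go(.5767,-.29,.18,0)"
```

```text
t 3.4 tcp [0.431  0.1174 0.1848] yaw 179.84 tilt [ 2.e-04  3.e-04 -1.e+00] q1,q5,q7 [-0.63 -0.06  1.29]
ROW -0.1469 -0.4070 -0.1587 -0.0029 alt half turn 3.139
```

send_path(moves=[[0, 0, -0.05, 0, 0], [0, 0, -0.1, 0, 0], [-0.02, -0.03, -0.14, 0, 0], [-0.05, -0.07, -0.155, 0, 0], [-0.075, -0.11, -0.155, 0, 0], [-0.1, -0.15, -0.155, 0, 0], [-0.13, -0.19, -0.155, 0, 0], [-0.16, -0.23, -0.155, 0, 0], [-0.19, -0.27, -0.155, 0, 0], [-0.22, -0.31, -0.155, 0, 0], [-0.25, -0.35, -0.155, 0, 0], [-0.275, -0.39, -0.155, 0, 0], [-0.289, -0.407, -0.155, 0, 0], [-0.289, -0.407, -0.155, 0, 0], [-0.289, -0.407, -0.155, 0, 0], [-0.289, -0.407, -0.155, 0, 0]])

```text
time: 5.0
position: [0.7188, -0.289, 0.3394]
tool_rot: [-0.002, -3.141, -0.003]
ft_force: [0.4, 0.5, -1.9]
grip_width: 0.568
grip_force: 25.0
```

```bash
python3 look.py w3
```

```text
yaw 179.9144986089294 qd 0.013843967290736663
```

View pics/w3.png

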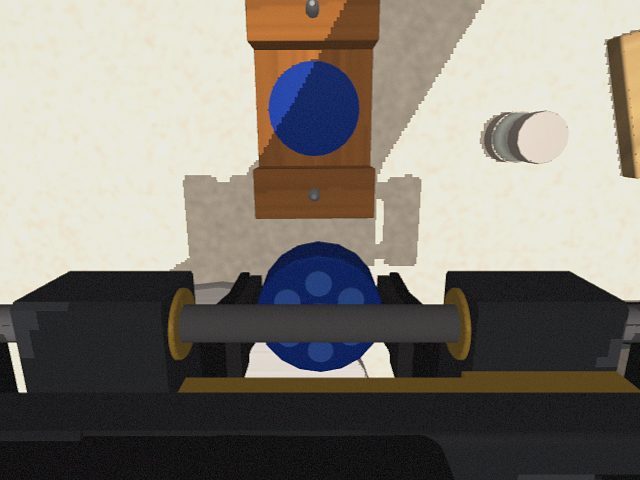

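The blue patch is at (314,108), the pins at (313,8) and (313,195), and the white jar at (540,137). The held disc sits in the fingers at (320,305). I'll measure the press now.

Create prs.py:
```python
from h import *
z=np.load("pics/w3.npz"); c=cam("wrist",z); D=z["d"]; p=z["p"]
k=blob(p,(95,80,30),(130,255,255),(314,108),60); print("patch",rect(k,.014,c), dpt(314,108,D,c))
g=cv2.cvtColor(p,cv2.COLOR_RGB2HSV)[:,:,1]; hs=[]
for (u,v) in [(313,12),(313,195)]:
    w=g[v-12:v+13,u-12:u+13]; m=(w<90).astype(np.uint8); n,l,s,ce=cv2.connectedComponentsWithStats(m)
    i=1+np.argmin([np.hypot(*(ce[j]-12)) for j in range(1,n)]); print("pin",ce[i]+[u-12,v-12],s[i],[np.round(cast(ce[i]+[u-12,v-12],h,c)[0],4) for h in (.042,.05,.058)])
# shoulder/floor edges : brown mask
k=blob(p,(5,90,30),(20,255,255),(314,100),125); print("press outline@.042",rect(k,.042,c))
lo=k[(k[:,1]>175)&(k[:,1]<212)]; L=lo[lo[:,0]<314]; Rr=lo[lo[:,0]>314]
for q in (L,Rr):
    w=cast(q,.042,c); f=np.polyfit(w[:,0],w[:,1],1); print("side y",w[:,1].mean(),"ang",np.degrees(np.arctan(f[0])))
lo=k[(k[:,1]>60)&(k[:,1]<155)]
for q in (lo[lo[:,0]<314],lo[lo[:,0]>314]):
    w=cast(q,.014,c); f=np.polyfit(w[:,0],w[:,1],1); print("floor side y at .632",np.polyval(f,.632),"ang",np.degrees(np.arctan(f[0])))
q=k[k[:,1]>212]; w=cast(q,.042,c); m=(abs(w[:,1]-w[:,1].mean())<.03); f=np.polyfit(w[m,1],w[m,0],1); print("end x",w[:,0].mean(),"ang",np.degrees(-np.arctan(f[0])))
print([np.round(dpt(u,v,D,c),4) for u,v in [(280,190),(350,190),(280,20)]])
```

```bash
python3 prs.py
```

```text
patch (array([ 633.3, -291.9,   65.2,   65. ]), -17.2) [ 0.63242168 -0.29143322  0.01399352]
pin [311.985   8.005] [  5   0  13  18 200] [array([ 0.5749, -0.2921,  0.042 ]), array([ 0.5771, -0.292 ,  0.05  ]), array([ 0.5793, -0.2919,  0.058 ])]
pin [313.84  194.192] [  7   5  12  13 125] [array([ 0.6911, -0.2914,  0.042 ]), array([ 0.6899, -0.2913,  0.05  ]), array([ 0.6887, -0.2912,  0.058 ])]
press outline@.042 (array([ 639. , -291.7,  137.7,   83.2]), 0.3)
side y -0.33256616949757994 ang 0.035677664409250937
side y -0.25026152586748157 ang 0.11713835181902749
floor side y at .632 -0.33294785038237484 ang 0.34288326202663527
floor side y at .632 -0.2504778989903255 ang 0.3900447614216992
end x 0.7073454079323875 ang 0.9267706759686667
[array([ 0.6882, -0.3148,  0.0417]), array([ 0.6883, -0.2663,  0.0407]), array([ 0.5814, -0.3123,  0.0409])]
```

send_path(moves=[[0.045, -0.003, 0, 0, 0], [0.086, -0.003, 0.01, 0, 0], [0.086, -0.003, 0.055, 0, 0], [0.086, -0.003, 0.1, 0, 0], [0.086, -0.003, 0.125, 0, 0], [0.086, -0.003, 0.134, 0, 0], [0.086, -0.003, 0.134, 0, 0], [0.086, -0.003, 0.134, 0, 0]])

```text
time: 5.85
position: [0.6336, -0.2932, 0.2078]
tool_rot: [0.003, 3.139, -0.002]
ft_force: [0.6, -0.6, -0.6]
grip_width: 0.569
grip_force: 25.0
```

```bash
python3 -c "
from h import *
go(.633,-.2925,.0365)"
```

```text
t 5.85 tcp [ 0.6336 -0.2932  0.2078] yaw 179.88 tilt [ 0.0028 -0.001  -1.    ] q1,q5,q7 [-0.01 -0.36  2.21]
ROW 0.0011 0.0009 0.0078 0.0000 alt half turn 0.000
```

send_path(moves=[[0.001, 0.001, 0.004, 0, 0], [0.001, 0.001, 0.0075, 0, 0], [0.001, 0.001, 0.0075, 0, 0], [0.001, 0.001, 0.0075, 0, 0], [0.001, 0.001, 0.0075, 0, 0.8], [0.001, 0.001, 0.0075, 0, 0.8], [0.001, 0.001, 0.0075, 0, 0.8], [0.001, 0.001, 0.0075, 0, 0.8], [0, 0, -0.04, 0, 0.8], [0, 0, -0.09, 0, 0.8], [0, 0, -0.13, 0, 1], [0, 0, -0.13, 0, 1], [0, 0, -0.13, 0, 1]])

```text
time: 7.15
position: [0.6329, -0.2934, 0.337]
tool_rot: [0.005, 3.139, -0.001]
ft_force: [-0.1, 1.1, 0.3]
grip_width: 0.968
grip_force: 0.0
```

```bash
python3 look.py w4; python3 -c "
from h import *
z=np.load('pics/w4.npz'); c=cam('wrist',z); Rc,C,f,cx,cy=c
q=Rc.T@(np.array([.633,-.2917,.036])-C); u,v=cx+f*q[0]/q[2],cy+f*q[1]/q[2]; print(u,v)
D=z['d']; V,U=np.mgrid[0:480,0:640]; P=C+(np.stack([(U-cx)/f,(V-cy)/f,np.ones(U.shape)],-1)*D[...,None])@Rc.T
b=cv2.inRange(cv2.cvtColor(z['p'],cv2.COLOR_RGB2HSV),(95,80,20),(130,255,255))>0
m=b&(P[...,2]>.031)&(P[...,2]<.042)&(np.hypot(P[...,0]-.633,P[...,1]+.2917)<.045); w=P[m].astype(np.float32)
print(m.sum(),cv2.minEnclosingCircle(w[:,:2].copy()),w.mean(0))
go(.4437,-.3248,.17,-27.3)"
```

```text
yaw 179.83494469910914 qd 0.04741072691768791
320.68133148623417 230.88646685153057
3577 ((0.6325994729995728, -0.2912965416908264), 0.025045813992619514) [ 0.6317445  -0.29128572  0.03560885]
t 7.2 tcp [ 0.6326 -0.293   0.3351] yaw 179.84 tilt [-6.e-04  7.e-04 -1.e+00] q1,q5,q7 [-0.04 -0.3   2.16]
ROW 0.1887 -0.0325 0.0017 0.4737 alt half turn -2.668
```

send_path(moves=[[0.045, -0.008, 0, 0.1, 1], [0.09, -0.016, 0, 0.2, 1], [0.13, -0.023, 0, 0.35, 1], [0.17, -0.03, 0, 0.474, 1], [0.189, -0.033, 0, 0.474, 1], [0.189, -0.033, 0, 0.474, 1], [0.189, -0.033, 0, 0.474, 1], [0.189, -0.033, 0, 0.474, 1]])

```text
time: 8.0
position: [0.445, -0.3247, 0.335]
tool_rot: [-0.738, -3.053, 0.0]
ft_force: [0.6, -0.7, -0.3]
grip_width: 0.999
grip_force: 0.0
```

```bash
python3 look.py w5
```

Create top.py:
```python
import sys; from h import *
# depth-gated top face near x,y between heights: n x y zlo zhi r
n=sys.argv[1]; x,y,a,b,r=map(float,sys.argv[2:7]); z=np.load(f'pics/{n}.npz'); Rc,C,f,cx,cy=cam('wrist',z)
D=z['d']; V,U=np.mgrid[0:480,0:640]; P=C+(np.stack([(U-cx)/f,(V-cy)/f,np.ones(U.shape)],-1)*D[...,None])@Rc.T
m=(P[...,2]>a)&(P[...,2]<b)&(np.hypot(P[...,0]-x,P[...,1]-y)<r); w=P[m].astype(np.float32)
print(m.sum(),"circle",cv2.minEnclosingCircle(w[:,:2].copy()),"rect",cv2.minAreaRect(w[:,:2]*1000),"mean",w.mean(0),"px",U[m].min(),U[m].max(),V[m].min(),V[m].max())
```

```bash
python3 top.py w5 .4437 -.3248 .017 .03 .05;  python3 top.py w5 .448 -.22 .03 .09 .05; python3 -c "
from h import *
z=np.load('pics/w5.npz');go(.4437,-.3248,.0215,-27.3)"
```

```text
yaw 152.80224758678628 qd 0.00822360085310989
3926 circle ((0.44539186358451843, -0.32651573419570923), 0.032939836382865906) rect ((445.3118591308594, -326.4798889160156), (47.689090728759766, 48.141300201416016), 61.96158218383789) mean [ 0.44440043 -0.32605958  0.02171603] px 285 348 197 260
2447 circle ((0.4482598900794983, -0.2171945720911026), 0.018156759440898895) rect ((448.36981201171875, -217.4111328125), (35.281211853027344, 35.25541687011719), 54.29156494140625) mean [ 0.44716635 -0.21835598  0.04662567] px 432 493 142 196
t 8.05 tcp [ 0.445  -0.3248  0.3351] yaw 152.81 tilt [-1.e-03 -1.e-04 -1.e+00] q1,q5,q7 [-0.12 -0.15  1.81]
ROW 0.0009 -0.0005 0.1501 0.0019 alt half turn -3.140
```

View pics/w5.png

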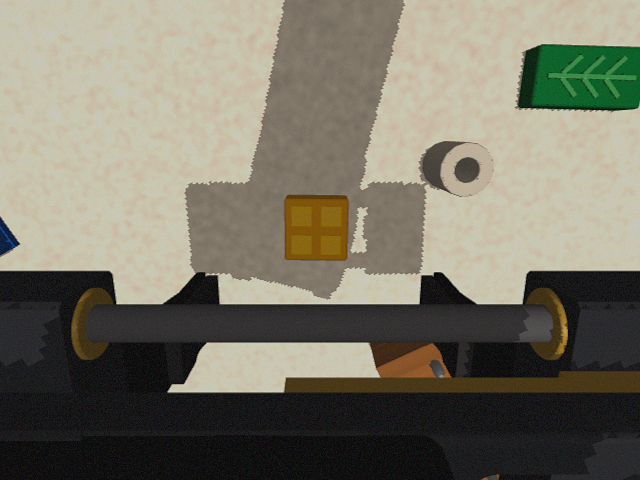

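The square is at (317,228), world (0.445, −0.326), 48 × 48 mm and 22 mm tall, at 62°. The ring-shaped roll at (465,168) is clear of the fingers.

send_path(moves=[[0, -0.002, 0.045, 0.012, 1], [0, -0.002, 0.09, 0.012, 1], [0, -0.002, 0.13, 0.012, 1], [0, -0.002, 0.15, 0.012, 1], [0, -0.002, 0.15, 0.012, 1], [0, -0.002, 0.15, 0.012, 1], [0, -0.002, 0.15, 0.012, 0], [0, -0.002, 0.15, 0.012, 0], [0, -0.002, 0.15, 0.012, 0], [0, -0.002, 0.15, 0.012, 0], [0, -0.002, 0.15, 0.012, 0], [0, -0.002, 0.1, 0.012, 0], [0, -0.002, 0.05, 0.012, 0], [0, -0.002, 0, 0.012, 0]], grip_force=25)

```text
time: 9.45
position: [0.4424, -0.3274, 0.3373]
tool_rot: [-0.761, -3.047, 0.0]
ft_force: [1.0, -0.3, 0.6]
grip_width: 0.357
grip_force: 0.0
```

```bash
python3 -c "
from h import *
go(.7,-.014,.19,-73)"
```

```text
t 9.45 tcp [ 0.4424 -0.3274  0.3373] yaw 151.96 tilt [-7.e-04  1.e-04 -1.e+00] q1,q5,q7 [-0.14 -0.15  1.8 ]
ROW -0.0802 0.3978 -0.0164 0.7847 alt half turn -2.357
```

The fingers were still closing when I lifted, so the grasp missed. I'll reopen and look.

send_path(moves=[[0, 0, 0, 0, 1], [0, 0, 0, 0, 1], [0, 0, 0, 0, 1], [0, 0, 0, 0, 1], [0, 0, 0, 0, 1], [0, 0, 0, 0, 1], [0, 0, 0, 0, 1], [0, 0, 0, 0, 1]])

```text
time: 10.25
position: [0.4428, -0.3275, 0.3355]
tool_rot: [-0.76, -3.048, 0.0]
ft_force: [-0.3, -0.3, 0.6]
grip_width: 0.964
grip_force: 0.0
```

```bash
python3 look.py w6;python3 top.py w6 .4437 -.3248 .017 .03 .05; python3 -c "
from h import *
go(.445,-.3265,.0215,-27.3)"
```

```text
yaw 151.98671991658952 qd 0.0023610484223324183
3941 circle ((0.4450366497039795, -0.3265707492828369), 0.03290564566850662) rect ((445.3276672363281, -326.63690185546875), (48.036128997802734, 48.03110122680664), 62.271305084228516) mean [ 0.44452325 -0.32618046  0.02173215] px 289 353 198 260
t 10.3 tcp [ 0.4428 -0.3275  0.3356] yaw 151.99 tilt [-2.e-04  1.e-04 -1.e+00] q1,q5,q7 [-0.14 -0.15  1.8 ]
ROW -0.0015 0.0019 0.1506 -0.0124 alt half turn 3.129
```

Untouched. I'll retry with more closing time.

send_path(moves=[[-0.002, 0.001, 0.045, 0, 1], [-0.002, 0.001, 0.09, 0, 1], [-0.002, 0.001, 0.13, 0, 1], [-0.002, 0.001, 0.15, 0, 1], [-0.002, 0.001, 0.15, 0, 1], [-0.002, 0.001, 0.15, 0, 1], [-0.002, 0.001, 0.15, 0, 0], [-0.002, 0.001, 0.15, 0, 0], [-0.002, 0.001, 0.15, 0, 0], [-0.002, 0.001, 0.15, 0, 0], [-0.002, 0.001, 0.15, 0, 0], [-0.002, 0.001, 0.15, 0, 0], [-0.002, 0.001, 0.15, 0, 0], [-0.002, 0.001, 0.15, 0, 0], [-0.002, 0.001, 0.1, 0, 0], [-0.002, 0.001, 0.05, 0, 0], [-0.002, 0.001, -0.01, 0, 0], [-0.002, 0.001, -0.01, 0, 0]], grip_force=25)

```text
time: 12.1
position: [0.446, -0.3292, 0.3515]
tool_rot: [0.759, 3.039, -0.002]
ft_force: [0.6, -0.8, -0.5]
grip_width: 0.549
grip_force: 25.0
```

```bash
python3 -c "
from h import *
go(.68,-.014,.18,-73)"
```

```text
t 12.1 tcp [ 0.446  -0.3292  0.3515] yaw 151.96 tilt [ 0.0089 -0.0038 -1.    ] q1,q5,q7 [-0.16 -0.15  1.8 ]
ROW -0.0567 0.3881 0.0089 0.7847 alt half turn -2.357
```

```bash
python3 -c "
from h import *
go(.644,-.10,.18,-73)"
```

```text
t 12.1 tcp [ 0.446  -0.3292  0.3515] yaw 151.96 tilt [ 0.0089 -0.0038 -1.    ] q1,q5,q7 [-0.16 -0.15  1.8 ]
ROW -0.0654 0.2953 0.0089 0.7847 alt half turn -2.357
```

send_path(moves=[[-0.01, 0.045, 0, 0.12, 0], [-0.02, 0.09, 0, 0.24, 0], [-0.03, 0.135, 0, 0.38, 0], [-0.04, 0.18, 0, 0.52, 0], [-0.05, 0.22, 0, 0.66, 0], [-0.06, 0.26, 0, 0.785, 0], [-0.065, 0.295, 0.005, 0.785, 0], [-0.065, 0.295, 0.005, 0.785, 0], [-0.065, 0.295, 0.005, 0.785, 0], [-0.065, 0.295, 0.005, 0.785, 0]])

```text
time: 13.1
position: [0.6402, -0.0989, 0.3402]
tool_rot: [-1.87, -2.524, 0.002]
ft_force: [0.2, -0.5, -1.0]
grip_width: 0.549
grip_force: 25.0
```

```bash
python3 look.py w7
```

```text
yaw 106.92060206893102 qd 0.015521573579335209
```

View pics/w7.png

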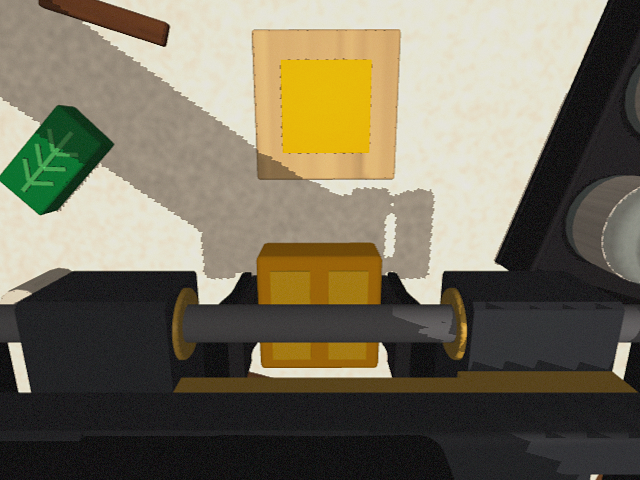

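The yellow patch is at (326,106), nearly square to the image. The block is held straight at (319,305), and the white jar is below-left near (40,285).

Create pat.py:
```python
import sys; from h import *
n=sys.argv[1]; u,v,r=map(float,sys.argv[2:5]); col={"y":((18,120,80),(32,255,255)),"g":((40,80,20),(85,255,255))}[sys.argv[5]]
z=np.load(f'pics/{n}.npz'); c=cam('wrist',z); k=blob(z['p'],*col,(u,v),r)
print(rect(k,.016,c),cv2.boundingRect(k),cv2.minAreaRect(k), "depth z",dpt(u,v,z['d'],c)[2])
```

```bash
python3 pat.py w7 326 106 55 y; python3 -c "
from h import *
go(.6175,-.0145,.0375+.003,-73)"
```

```text
(array([619.7, -14.5,  81.8,  75.5]), 17.0) (271, 51, 111, 111) ((325.9999694824219, 105.99999237060547), (109.99998474121094, 109.99998474121094), 90.0) depth z 0.015396899802897046
t 13.15 tcp [ 0.6401 -0.0993  0.3405] yaw 106.87 tilt [-6.e-04 -5.e-04 -1.e+00] q1,q5,q7 [-0.48 -0.31  0.64]
ROW 0.0878 0.0032 0.1365 -0.0022 alt half turn 3.139
```

```bash
sed -i 's/(18,120,80)/(18,190,80)/' pat.py; python3 pat.py w7 326 106 55 y
```

```text
(array([619.1, -14. ,  64.1,  63.8]), 17.0) (281, 59, 91, 94) ((326.0, 105.5), (93.0, 90.0), 90.0) depth z 0.015396899802897046
```

send_path(moves=[[0.045, 0.002, 0, 0, 0], [0.088, 0.004, 0.005, 0, 0], [0.088, 0.004, 0.05, 0, 0], [0.088, 0.004, 0.1, 0, 0], [0.088, 0.004, 0.125, 0, 0], [0.088, 0.004, 0.132, 0, 0], [0.088, 0.004, 0.132, 0, 0], [0.088, 0.004, 0.132, 0, 0]])

```text
time: 13.95
position: [0.6199, -0.0132, 0.2107]
tool_rot: [1.869, 2.522, 0.003]
ft_force: [0.3, -0.3, -1.8]
grip_width: 0.548
grip_force: 25.0
```

```bash
python3 -c "
from h import *
go(.6185,-.0143,.038,-73)"
```

```text
t 13.95 tcp [ 0.6199 -0.0132  0.2107] yaw 106.94 tilt [ 3.2e-03  2.0e-04 -1.0e+00] q1,q5,q7 [-0.58 -0.38  0.56]
ROW -0.0005 -0.0022 0.0092 -0.0010 alt half turn 3.141
```

send_path(moves=[[0, -0.001, 0.005, 0, 0], [0, -0.001, 0.009, 0, 0], [0, -0.001, 0.009, 0, 0], [0, -0.001, 0.009, 0, 0], [0, -0.001, 0.009, 0, 0.85], [0, -0.001, 0.009, 0, 0.85], [0, -0.001, 0.009, 0, 0.85], [0, -0.001, 0.009, 0, 0.85], [0, -0.001, 0.009, 0, 0.85], [0, -0.001, -0.035, 0, 0.85], [0, -0.001, -0.08, 0, 1], [0, -0.001, -0.125, 0, 1], [0, -0.001, -0.125, 0, 1], [0, -0.001, -0.125, 0, 1]])

```text
time: 15.35
position: [0.6184, -0.0126, 0.335]
tool_rot: [1.867, 2.524, 0.004]
ft_force: [-1.1, 0.3, -0.1]
grip_width: 0.991
grip_force: 0.0
```

```bash
python3 look.py w8; python3 top.py w8 .619 -.014 .034 .045 .05; python3 -c "
from h import *
go(.435,-.11,.17,61.5)"
```

```text
yaw 107.02264285133674 qd 0.044319270312601924
4331 circle ((0.6196434497833252, -0.011883326806128025), 0.03282562643289566) rect ((619.5346069335938, -11.803056716918945), (48.02161407470703, 47.52016830444336), 16.80422592163086) mean [ 0.6192914  -0.01097626  0.03777763] px 286 353 200 264
t 15.4 tcp [ 0.6178 -0.0124  0.3334] yaw 107.03 tilt [-3.e-04  6.e-04 -1.e+00] q1,q5,q7 [-0.65 -0.27  0.48]
ROW -0.0399 -0.2034 -0.0001 0.7946 alt half turn -2.347
```

```bash
python3 pat.py w8 319 232 60 y
```

Run:
```python
import cv2; p=cv2.imread('pics/w8.png')[150:300,240:400]; cv2.imwrite('pics/w8c.png',cv2.resize(p,None,fx=3,fy=3))
```

```text
(array([618.8, -13.8,  63.9,  63.5]), 17.0) (275, 187, 86, 82) ((317.5, 227.5), (81.0, 85.0), 90.0) depth z 0.03783082686256012
```

View pics/w8c.png

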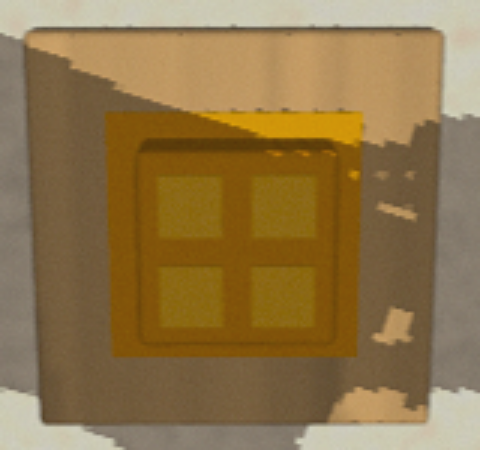

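The block lies on the patch with about 2 mm offset, straight. Next is the oblong.

send_path(moves=[[-0.009, -0.045, 0, 0.13, 1], [-0.018, -0.09, 0, 0.27, 1], [-0.027, -0.135, 0, 0.41, 1], [-0.036, -0.18, 0, 0.55, 1], [-0.04, -0.203, 0, 0.68, 1], [-0.04, -0.203, 0, 0.795, 1], [-0.04, -0.203, 0, 0.795, 1], [-0.04, -0.203, 0, 0.795, 1], [-0.04, -0.203, 0, 0.795, 1]])

```text
time: 16.3
position: [0.4359, -0.1097, 0.3333]
tool_rot: [2.698, 1.609, -0.003]
ft_force: [-0.9, -0.2, 0.3]
grip_width: 0.997
grip_force: 0.0
```

```bash
python3 look.py w9; python3 top.py w9 .435 -.11 .017 .03 .055; python3 -c "
from h import *
go(.4345,-.11,.0215,61.5)"
```

```text
yaw 61.61537728263614 qd 0.00863139361951094
5258 circle ((0.43578341603279114, -0.11005429178476334), 0.0418960377573967) rect ((435.7127380371094, -110.1884765625), (75.81879425048828, 40.0756950378418), 61.33544921875) mean [ 0.4365188  -0.10876641  0.02150947] px 293 347 178 276
t 16.35 tcp [ 0.4359 -0.1098  0.3333] yaw 61.59 tilt [-0.0011 -0.0013 -1.    ] q1,q5,q7 [-0.77  0.12 -0.41]
ROW -0.0004 -0.0010 0.1483 0.0015 alt half turn -3.140
```

send_path(moves=[[0, -0.001, 0.045, 0, 1], [0, -0.001, 0.09, 0, 1], [0, -0.001, 0.13, 0, 1], [0, -0.001, 0.148, 0, 1], [0, -0.001, 0.148, 0, 1], [0, -0.001, 0.148, 0, 0], [0, -0.001, 0.148, 0, 0], [0, -0.001, 0.148, 0, 0], [0, -0.001, 0.148, 0, 0], [0, -0.001, 0.148, 0, 0], [0, -0.001, 0.148, 0, 0], [0, -0.001, 0.148, 0, 0], [0, -0.001, 0.148, 0, 0], [0, -0.001, 0.148, 0, 0], [0, -0.001, 0.148, 0, 0], [0, -0.001, 0.1, 0, 0], [0, -0.001, 0.05, 0, 0], [0, -0.001, -0.01, 0, 0], [0, -0.001, -0.01, 0, 0]], grip_force=25)

```text
time: 18.25
position: [0.4363, -0.1107, 0.3486]
tool_rot: [2.699, 1.604, 0.015]
ft_force: [1.1, 0.3, -2.7]
grip_width: 0.457
grip_force: 25.0
```

```bash
python3 -c "
from h import *
go(.525,.274,.18,5)"
```

```text
t 18.25 tcp [ 0.4363 -0.1107  0.3486] yaw 61.46 tilt [ 0.0093  0.0031 -1.    ] q1,q5,q7 [-0.87  0.17 -0.45]
ROW 0.3791 -0.1070 0.0071 0.9854 alt half turn -2.156
```

send_path(moves=[[0.045, -0.012, 0, 0.13, 0], [0.09, -0.025, 0, 0.26, 0], [0.135, -0.038, 0, 0.4, 0], [0.18, -0.05, 0, 0.53, 0], [0.225, -0.063, 0, 0.66, 0], [0.27, -0.076, 0, 0.8, 0], [0.315, -0.09, 0, 0.93, 0], [0.355, -0.1, 0.004, 0.985, 0], [0.379, -0.107, 0.004, 0.985, 0], [0.379, -0.107, 0.004, 0.985, 0], [0.379, -0.107, 0.004, 0.985, 0], [0.379, -0.107, 0.004, 0.985, 0]])

```text
time: 19.45
position: [0.5219, 0.2726, 0.3388]
tool_rot: [3.137, 0.135, -0.002]
ft_force: [0.6, -0.0, -1.7]
grip_width: 0.454
grip_force: 25.0
```

```bash
python3 look.py w10; python3 -c "
from h import *
go(.618,.274,.038,5)
z=np.load('pics/w10.npz'); Rc,C,f,cx,cy=cam('wrist',z); q=Rc.T@(np.array([.618,.274,.016])-C); print(cx+f*q[0]/q[2],cy+f*q[1]/q[2])"
```

```text
yaw 4.912504127640095 qd 0.01668925417257054
t 19.5 tcp [0.522  0.2725 0.3392] yaw 4.89 tilt [-9.e-04 -9.e-04 -1.e+00] q1,q5,q7 [-1.08 -0.17 -1.87]
ROW 0.0961 0.0065 0.1376 -0.0019 alt half turn 3.140
328.8568010982681 93.07350943732465
```

View pics/w10.png

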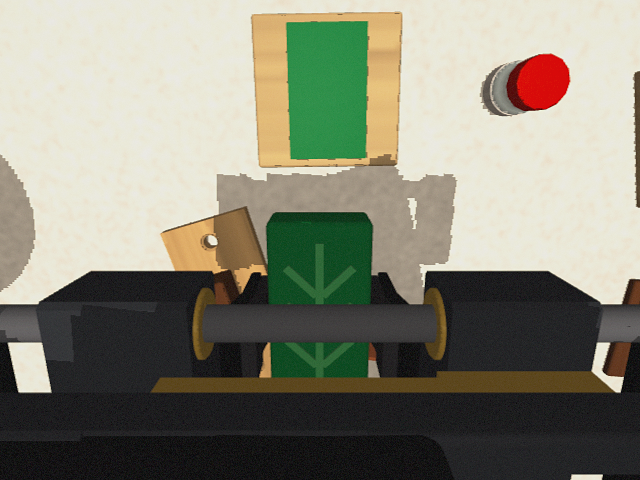

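The green patch is centred near (327,91), and the held oblong is straight at u≈320. The red jar at (540,82) is well clear to the right.

```bash
python3 pat.py w10 327 90 75 g
```

```text
(array([618.3, 275.1,  92. ,  56. ]), 5.8) (286, 21, 82, 138) ((326.4999694824219, 89.49998474121094), (80.99998474121094, 136.99996948242188), -0.0) depth z 0.01680553046253025
```

send_path(moves=[[0.045, 0.003, 0, -0.01, 0], [0.09, 0.005, 0.005, -0.01, 0], [0.0955, 0.005, 0.05, -0.01, 0], [0.0955, 0.005, 0.1, -0.01, 0], [0.0955, 0.005, 0.125, -0.01, 0], [0.0955, 0.005, 0.13, -0.01, 0], [0.0955, 0.005, 0.13, -0.01, 0], [0.0955, 0.005, 0.13, -0.01, 0]])

```text
time: 20.3
position: [0.6185, 0.2775, 0.2123]
tool_rot: [-3.136, -0.153, -0.006]
ft_force: [0.8, 0.0, -2.0]
grip_width: 0.462
grip_force: 25.0
```

```bash
python3 -c "
from h import *
go(.6175,.2755,.038,5.5)"
```

```text
t 20.3 tcp [0.6185 0.2775 0.2123] yaw 5.57 tilt [ 0.0035  0.0018 -1.    ] q1,q5,q7 [-0.9  -0.36 -1.68]
ROW -0.0018 0.0022 0.0108 0.0012 alt half turn -3.140
```

send_path(moves=[[-0.001, 0.002, 0.005, 0, 0], [-0.001, 0.002, 0.0105, 0, 0], [-0.001, 0.002, 0.0105, 0, 0], [-0.001, 0.002, 0.0105, 0, 0], [-0.001, 0.002, 0.0105, 0, 0.8], [-0.001, 0.002, 0.0105, 0, 0.8], [-0.001, 0.002, 0.0105, 0, 0.8], [-0.001, 0.002, 0.0105, 0, 0.8], [-0.001, 0.002, 0.0105, 0, 0.8], [-0.001, 0.002, -0.035, 0, 0.8], [-0.001, 0.002, -0.08, 0, 1], [-0.001, 0.002, -0.12, 0, 1], [-0.001, 0.002, -0.12, 0, 1], [-0.001, 0.002, -0.12, 0, 1]])

```text
time: 21.7
position: [0.6168, 0.2757, 0.3309]
tool_rot: [-3.136, -0.154, -0.003]
ft_force: [0.3, 0.8, -0.2]
grip_width: 0.987
grip_force: 0.0
```

```bash
python3 look.py w11; python3 top.py w11 .618 .275 .034 .045 .055; python3 pat.py w11 319 215 75 g; python3 -c "
from h import *
go(.444,.3372,.17,21.5)"
```

```text
yaw 5.606211622839818 qd 0.044228887769379895
5878 circle ((0.6173155903816223, 0.2760889530181885), 0.041883159428834915) rect ((617.4246215820312, 276.04901123046875), (75.40213775634766, 40.042213439941406), 5.5926127433776855) mean [0.61891645 0.27621353 0.03748026] px 291 349 180 284
(array([617.7, 275.1,  92.6,  55.5]), 5.8) (283, 165, 77, 121) ((321.0, 225.0), (120.0, 76.0), 90.0) depth z 0.03911248149273644
t 21.75 tcp [0.6162 0.2757 0.3292] yaw 5.61 tilt [-9.e-04 -0.e+00 -1.e+00] q1,q5,q7 [-0.94 -0.29 -1.73]
ROW -0.1653 -0.0781 -0.0042 -0.2773 alt half turn 2.864
```

Oblong placed within 1 mm. Now the cover, approached at yaw 21.5°.

send_path(moves=[[-0.042, -0.02, 0, -0.07, 1], [-0.085, -0.04, 0, -0.14, 1], [-0.125, -0.06, 0, -0.21, 1], [-0.165, -0.078, 0, -0.277, 1], [-0.165, -0.078, 0, -0.277, 1], [-0.165, -0.078, 0, -0.277, 1], [-0.165, -0.078, 0, -0.277, 1], [-0.165, -0.078, 0, -0.277, 1]])

```text
time: 22.55
position: [0.446, 0.3362, 0.3293]
tool_rot: [3.086, 0.581, 0.0]
ft_force: [0.2, 0.2, -0.3]
grip_width: 0.999
grip_force: 0.0
```

```bash
python3 look.py w12; python3 top.py w12 .444 .3372 .036 .05 .05;python3 top.py w12 .444 .3372 .007 .017 .1; python3 -c "
from h import *
go(.444,.3372,.0345,21.5)"
```

```text
yaw 21.30981485332495 qd 0.004515870093452699
2339 circle ((0.44665414094924927, 0.33676421642303467), 0.03257180005311966) rect ((446.68377685546875, 337.204345703125), (63.448787689208984, 17.799903869628906), 21.731369018554688) mean [0.44760808 0.33740085 0.04121792] px 305 331 189 278
13947 circle ((0.4582087993621826, 0.32281801104545593), 0.0865132138133049) rect ((462.34527587890625, 311.33404541015625), (138.62167358398438, 129.52764892578125), 21.643253326416016) mean [0.4575671  0.34105256 0.01133257] px 269 441 124 303
t 22.6 tcp [0.446  0.3362 0.3294] yaw 21.31 tilt [ 3.0e-04 -1.1e-03 -1.0e+00] q1,q5,q7 [-1.22 -0.11 -1.79]
ROW -0.0015 -0.0020 0.1314 -0.0033 alt half turn 3.138
```

send_path(moves=[[0, -0.001, 0.045, -0.005, 1], [0, -0.001, 0.09, -0.005, 1], [0, -0.001, 0.12, -0.005, 1], [0, -0.001, 0.131, -0.005, 1], [0, -0.001, 0.131, -0.005, 1], [0, -0.001, 0.131, -0.005, 0], [0, -0.001, 0.131, -0.005, 0], [0, -0.001, 0.131, -0.005, 0], [0, -0.001, 0.131, -0.005, 0], [0, -0.001, 0.131, -0.005, 0], [0, -0.001, 0.131, -0.005, 0], [0, -0.001, 0.131, -0.005, 0], [0, -0.001, 0.131, -0.005, 0], [0, -0.001, 0.131, -0.005, 0], [0, -0.001, 0.131, -0.005, 0], [0, -0.001, 0.131, -0.005, 0], [0, -0.001, 0.131, -0.005, 0], [0, -0.001, 0.131, -0.005, 0], [0, -0.001, 0.131, -0.005, 0]], grip_force=40)

```text
time: 24.5
position: [0.4444, 0.338, 0.1987]
tool_rot: [3.085, 0.593, 0.0]
ft_force: [0.7, 0.1, -0.4]
grip_width: 0.206
grip_force: 40.0
```

```bash
python3 -c "
from h import *
go(.60,-.29,.2,0.35)"
```

```text
t 24.5 tcp [0.4444 0.338  0.1987] yaw 21.76 tilt [ 0.e+00 -1.e-04 -1.e+00] q1,q5,q7 [-1.17 -0.23 -1.7 ]
ROW -0.0883 0.6410 -0.1647 0.3736 alt half turn -2.768
```

send_path(moves=[[0, 0, -0.045, 0, 0], [0, 0, -0.09, 0, 0], [-0.003, 0.035, -0.11, 0.02, 0], [-0.007, 0.08, -0.11, 0.05, 0], [-0.011, 0.125, -0.11, 0.08, 0], [-0.015, 0.17, -0.11, 0.1, 0], [-0.019, 0.215, -0.11, 0.13, 0], [-0.023, 0.26, -0.11, 0.16, 0], [-0.027, 0.305, -0.11, 0.18, 0], [-0.031, 0.35, -0.11, 0.21, 0], [-0.035, 0.395, -0.11, 0.24, 0], [-0.039, 0.44, -0.11, 0.26, 0], [-0.043, 0.485, -0.11, 0.29, 0], [-0.047, 0.53, -0.11, 0.32, 0], [-0.051, 0.575, -0.11, 0.35, 0], [-0.055, 0.62, -0.11, 0.37, 0], [-0.057, 0.655, -0.11, 0.374, 0], [-0.057, 0.655, -0.11, 0.374, 0], [-0.057, 0.655, -0.1, 0.374, 0], [-0.057, 0.655, -0.1, 0.374, 0]])

```text
time: 26.5
position: [0.6342, -0.2892, 0.2962]
tool_rot: [-3.138, -0.012, 0.005]
ft_force: [0.8, 0.3, -2.2]
grip_width: 0.198
grip_force: 40.0
```

send_path(moves=[[0, 0, 0, 0, 0], [0, 0, 0, 0, 0], [0, 0, 0, 0, 0]])

```text
time: 26.8
position: [0.6346, -0.2903, 0.2991]
tool_rot: [-3.141, -0.011, -0.001]
ft_force: [-0.1, -0.8, -2.6]
grip_width: 0.204
grip_force: 40.0
```

```bash
python3 look.py w13; python3 -c "
from h import *
go(.634,-.2917,.13,0.35)"
```

```text
yaw 0.41546363863780006 qd 0.004362486567926241
t 26.85 tcp [ 0.6345 -0.2906  0.2992] yaw 0.4 tilt [ 8.e-04  2.e-04 -1.e+00] q1,q5,q7 [-0.19 -0.47 -0.86]
ROW -0.0007 0.0011 0.0057 0.0008 alt half turn -3.141
```

View pics/w13.png

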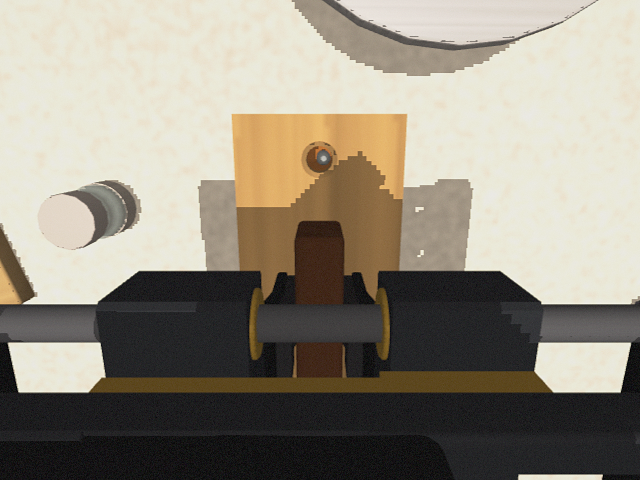

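The pin tip shows through the hole, at about (323,158) inside the hole centred near (319,158). The cover's edges look parallel to the press. I'll measure both.

Create hole.py:
```python
import sys; from h import *
n=sys.argv[1]; u0,v0=map(int,sys.argv[2:4]); under=float(sys.argv[4])
z=np.load(f'pics/{n}.npz'); c=cam('wrist',z); p=z['p']; D=z['d']; r=26
w=p[v0-r:v0+r+1,u0-r:u0+r+1]; hsv=cv2.cvtColor(w,cv2.COLOR_RGB2HSV)
pl=np.median(w.reshape(-1,3),0); diff=np.abs(w.astype(int)-pl).sum(2)
dep=D[v0-r:v0+r+1,u0-r:u0+r+1]; hm=((dep-np.median(dep))>.006).astype(np.uint8)
k,_=cv2.findContours(hm,cv2.RETR_EXTERNAL,cv2.CHAIN_APPROX_NONE); k=max(k,key=cv2.contourArea)
(hx,hy),hr=cv2.minEnclosingCircle(k); print("hole px",hx+u0-r,hy+v0-r,"r",hr,"plate depth",np.median(dep))
pm=((hsv[...,1]<110)&(np.hypot(*(np.mgrid[-r:r+1,-r:r+1]-np.array([hy-r,hx-r])[:,None,None]))<hr-1)).astype(np.uint8)
nn,l,s,ce=cv2.connectedComponentsWithStats(pm); i=1+np.argmax(s[1:,4]); pp=ce[i]+[u0-r,v0-r]; print("pin px",pp,s[i])
h=cast([hx+u0-r,hy+v0-r],under+.012,c)[0]; q=cast(pp,float(sys.argv[5]),c)[0]; print("hole",h,"pin",q,"pin-hole",q-h,"pin depth",dpt(*pp,D,c))
# yaw of plate sides
for rows in [(125,150)]:
    g=cv2.cvtColor(p,cv2.COLOR_RGB2HSV)[:,:,1].astype(int)
    for lo,hi in ((215,260),(385,425)):
        e=np.array([(lo+np.argmax(np.abs(np.diff(g[y,lo:hi])))+.5,y) for y in range(118,200,3)]); W=cast(e,under+.012,c); f=np.polyfit(W[:,0],W[:,1],1); print("side y",W[:,1].mean(),"ang",np.degrees(np.arctan(f[0])))
cv2.imwrite(f'pics/{n}c.png',cv2.resize(w[:,:,::-1],None,fx=8,fy=8,interpolation=cv2.INTER_NEAREST))
```

```bash
python3 hole.py w13 320 158 .100 .058
```

```text
hole px 319.22950744628906 158.36065483093262 r 13.045511245727539 plate depth 0.1649787
pin px [323.02994012 157.31137725] [ 22  18  15  15 167]
hole [ 0.69326493 -0.28919121  0.112     ] pin [ 0.69074802 -0.2913097   0.058     ] pin-hole [-0.00251691 -0.00211849 -0.054     ] pin depth [ 0.69072556 -0.29131406  0.05758878]
side y -0.25419601346584125 ang 0.18520613028537206
side y -0.32392153261427786 ang 0.6942076427225548
```

View pics/w13c.png

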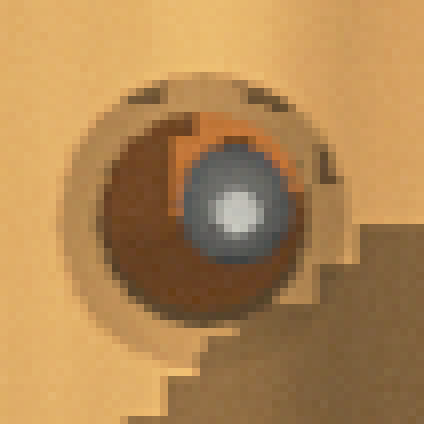

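send_path(moves=[[-0.002, 0.002, 0.01, 0, 0], [-0.002, 0.002, 0.025, 0, 0], [-0.002, 0.002, 0.033, 0, 0], [-0.002, 0.002, 0.033, 0, 0], [-0.002, 0.002, 0.033, 0, 0], [-0.002, 0.002, 0.033, 0, 0]])

```text
time: 27.45
position: [0.6325, -0.2935, 0.2661]
tool_rot: [3.141, 0.009, 0.001]
ft_force: [0.4, -0.6, -1.3]
grip_width: 0.203
grip_force: 40.0
```

```bash
python3 look.py w14;  python3 -c "
from h import *
go(.634,-.2917,.13,0.35); st=ctrl.get_state(); print(st['position'][2]-.1987, st['ft_force'])"; python3 hole.py w14 320 158 .067 .058
```

```text
yaw 0.3330957643332331 qd 0.006066190525075495
t 27.5 tcp [ 0.6325 -0.2935  0.2663] yaw 0.33 tilt [ 9.e-04 -4.e-04 -1.e+00] q1,q5,q7 [-0.18 -0.49 -0.84]
ROW 0.0014 -0.0019 -0.0272 -0.0003 alt half turn 3.141
0.06760334933228335 [-0.4189354  -0.67408656 -1.40356403]
hole px 319.32044982910156 158.5498752593994 r 13.078839302062988 plate depth 0.16504292
pin px [316.27272727 156.46320346] [ 15  16  17  18 231]
hole [ 0.69105034 -0.29265497  0.079     ] pin [ 0.69076843 -0.29129754  0.058     ] pin-hole [-0.00028191  0.00135743 -0.021     ] pin depth [ 0.690705   -0.29129124  0.05679896]
side y -0.2575589174520431 ang 0.49435421731553225
side y -0.32730527795774256 ang 0.24992509383642064
```

View pics/w14c.png

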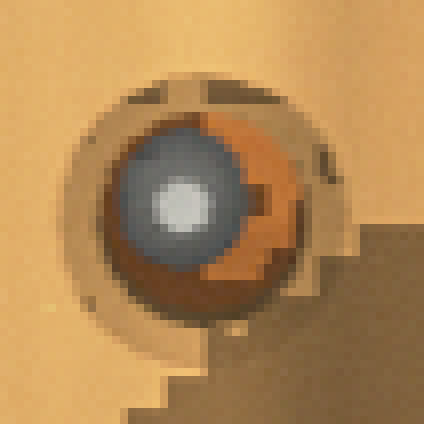

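send_path(moves=[[0, -0.0013, 0.003, 0, 0], [0, -0.0013, 0.006, 0, 0], [0, -0.0013, 0.007, 0, 0], [0, -0.0013, 0.007, 0, 0], [0, -0.0013, 0.007, 0, 0], [0, -0.0013, 0.007, 0, 0]])

```text
time: 28.1
position: [0.6323, -0.2921, 0.2589]
tool_rot: [3.142, 0.009, 0.0]
ft_force: [-0.5, -1.0, -1.6]
grip_width: 0.203
grip_force: 40.0
```

```bash
python3 look.py w15;  python3 -c "
from h import *
go(.634,-.2917,.13,0.35); st=ctrl.get_state(); print(st['position'][2]-.1987, st['ft_force'])"; python3 hole.py w15 320 158 .060 .058
```

```text
yaw 0.329931654487009 qd 0.00098653101955807
t 28.15 tcp [ 0.6323 -0.2921  0.2589] yaw 0.33 tilt [ 2.e-04 -0.e+00 -1.e+00] q1,q5,q7 [-0.18 -0.49 -0.84]
ROW 0.0016 -0.0004 -0.0346 -0.0003 alt half turn 3.141
0.06016555692546449 [-0.54483509 -0.04489012 -2.07268326]
hole px 319.3175525665283 158.48614311218262 r 13.044525146484375 plate depth 0.16498663
pin px [319.75619835 156.65289256] [ 18  16  17  18 242]
hole [ 0.69084023 -0.29119896  0.072     ] pin [ 0.69082286 -0.29141377  0.058     ] pin-hole [-1.73682993e-05 -2.14811098e-04 -1.40000000e-02] pin depth [ 0.69082295 -0.29141376  0.0580016 ]
side y -0.2561198611814768 ang 0.37170232362534983
side y -0.3263245684658713 ang -0.08787960247885986
```

Aligned within 0.3 mm, so I'll insert gently.

send_path(moves=[[0, 0.0002, 0.003, 0, 0], [0, 0.0002, 0.006, 0, 0], [0, 0.0002, 0.009, 0, 0], [0, 0.0002, 0.011, 0, 0], [0, 0.0002, 0.011, 0, 0], [0, 0.0002, 0.011, 0, 0]])

```text
time: 28.75
position: [0.6323, -0.2923, 0.2477]
tool_rot: [-3.142, -0.009, 0.0]
ft_force: [0.4, 0.2, -1.2]
grip_width: 0.205
grip_force: 40.0
```

```bash
python3 -c "
from h import *
st=ctrl.get_state(); print(st['position'][2]-.1987, st['ft_force'],st['torque'])"
```

```text
0.048998332500996306 [ 0.39504304  0.15356657 -1.19186292] [-0.09332039  0.09126412 -0.02984521]
```

send_path(moves=[[0, 0, 0.002, 0, 0], [0, 0, 0.004, 0, 0], [0, 0, 0.006, 0, 0], [0, 0, 0.007, 0, 0], [0, 0, 0.0075, 0, 0], [0, 0, 0.0075, 0, 0]])

```text
time: 29.35
position: [0.6322, -0.2923, 0.2408]
tool_rot: [-3.141, -0.009, -0.0]
ft_force: [-1.9, 1.9, 3.3]
grip_width: 0.203
grip_force: 40.0
```

```bash
python3 -c "
from h import *
st=ctrl.get_state(); print(st['position'][2]-.1987, st['ft_force'],st['torque'])"
```

```text
0.04210002001940394 [-1.9337228   1.89362195  3.26362458] [0.2648826  0.62305227 0.01180629]
```

send_path(moves=[[0, 0, 0.0008, 0, 0], [0, 0, 0.0008, 0, 0], [0, 0, 0.0005, 0, 0.5], [0, 0, 0.0005, 0, 0.5], [0, 0, 0.0005, 0, 0.5], [0, 0, 0.0005, 0, 0.5], [0, 0, -0.02, 0, 0.5], [0, 0, -0.06, 0, 0.5], [0, 0, -0.1, 0, 0.5], [0, 0, -0.13, 0, 1], [0, 0, -0.13, 0, 1], [0, 0, -0.13, 0, 1]])

```text
time: 30.55
position: [0.6323, -0.2924, 0.3708]
tool_rot: [3.141, 0.009, 0.002]
ft_force: [0.4, -0.0, -0.7]
grip_width: 0.69
grip_force: 0.0
```

```bash
python3 look.py w16; python3 top.py w16 .633 -.2917 .076 .095 .05;  python3 - <<'E'
from h import *
z=np.load('pics/w16.npz'); Rc,C,f,cx,cy=cam('wrist',z); D=z['d']; V,U=np.mgrid[0:480,0:640]; P=C+(np.stack([(U-cx)/f,(V-cy)/f,np.ones(U.shape)],-1)*D[...,None])@Rc.T
m=(P[...,2]>.045)&(P[...,2]<.065)&(abs(P[...,0]-.634)<.085)&(abs(P[...,1]+.292)<.045)&(V<268); w=P[m]
A=np.c_[w[:,:2]-[.634,-.292],np.ones(len(w))]; print(len(w),"plane (slope x,y,z)",np.linalg.lstsq(A,w[:,2],rcond=None)[0],w.min(0),w.max(0))
E
```

```text
yaw 0.3310457562773763 qd 0.03636096004184489
2360 circle ((0.6336383819580078, -0.2919746935367584), 0.03266781568527222) rect ((633.7448120117188, -291.7890319824219), (63.63841247558594, 17.95256805419922), 0.05408110469579697) mean [ 0.63537174 -0.2917285   0.08312832] px 306 332 188 278
11279 plane (slope x,y,z) [-0.00032364 -0.00028436  0.05334625] [ 0.59997916 -0.32702951  0.04502077] [ 0.70801253 -0.25636586  0.06455072]
```

View pics/w16.png

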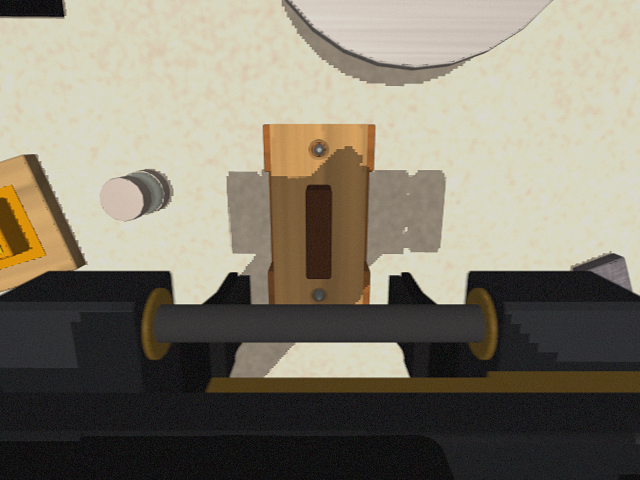

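The cover is seated: its plate top is level at 53 mm (54 expected), and both pins show through the holes at (319,149) and (319,295). A last top view will check everything else.

Run:
```python
from h import *
p,d=ctrl.get_image("top"); cv2.imwrite("pics/top1.png",p[:,:,::-1]); c=cam("top")
for n,lo,hi,uv,r,h in [("redjar",(0,120,50),(8,255,255),(248,160),15,.055),("cup",(0,80,20),(15,255,255),(208,248),15,.045),("sq union",(12,190,40),(32,255,255),(322,170),24,.016),("ob union",(40,80,20),(85,255,255),(188,169),24,.016)]:
    print(n,*rect(blob(p,lo,hi,uv,r),h,c))
print("white jar",dpt(383,152,d,c), "sq",dpt(322,170,d,c)[2])
```

```text
redjar [628.6 141.7  32.5  28.9] 1.1
cup [443.  219.4  40.6  36.7] -90.0
sq union [605.9  -6.1  67.2  38.1] 64.6
ob union [617.8 275.1  89.3  53.8] 5.0
white jar [ 0.64456018 -0.14213124  0.05504449] sq 0.03874057175425005
```

View pics/top1.png

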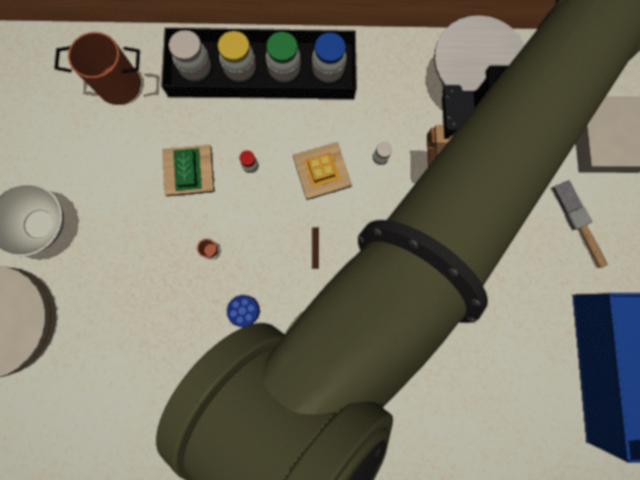

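The oblong (188,169) and the square (322,168) lie on their patches. The jars at (248,160) and (383,152) and the cup at (208,248) have not moved. I'm handing in.

```bash
python3 -c "
from bench import ctrl
print(ctrl.close_job())"
```

```text
the job is handed in; nothing more can be done
None
```

The job is handed in at about 31 s of 134 s: the cover is seated level over the round master, the other two masters lie straight on their patches (oblong about 1 mm off centre, square about 2 mm), and the jars and cup are unmoved; the verdict was not shown.

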